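# Close a battery canister with its bayonet cap

## Task

Take the yellow cap out of the orange rack, put it down on the blue cutting mat and tip it over so that it lies there by itself, open mouth down and red grip bar up. Then take it by the grip bar and close the battery canister with it: in at the white marks, down against the spring, a quarter turn clockwise to the orange marks, and let go so that it springs up into its locked seat. Leave the battery pack, the tape roll and the screwdriver where they are.

Things in the scene. Friction and masses are not known exactly. Their poses are not given: they have to be found in the camera images.
- cap_center (a point): Bayonet cap, loose, ~0.13 kg: yellow octagonal cup with a steel rim (10 mm), 60 mm across flats, open mouth, red grip bar on its plate; 38 mm from mouth to top of bar. Point on its axis, 19 mm from the mouth. z: from mouth to bar; x: along the bar; flats face +-x and +-y. Starts on edge in the rack on its -x flat: x up, z level, axis 30 mm above the rack floor.
- cap_skirt (a point): Middle of the cap's skirt, on its axis 11 mm from the mouth; axes as the cap. Skirt 22 mm long, walls 4.5 mm, plate (4 mm) included. On edge, the upright side flats (+-y, 60 mm apart, 25 mm tall) can be pinched from above at this point. Inside the mouth two lugs (6 mm tall) stand inward on the +-x line, in line with the bar.
- cap_bar (a point): Middle of the cap's red grip bar, 30 mm from the mouth; axes as the cap. Bar 54 mm (x) by 14 mm (y), standing 16 mm above the plate. When the cap stands on edge the bar is upright; it balances up to about 18 deg. A light push (1 to 2 N) on the bar's upper end towards the mouth side, rising as the bar's end rises, topples it onto its mouth.
- rack_floor (a point): Orange rack, fixed: base 52 x 44 x 8 mm; point at the centre of the floor the cap stands on. A 26 mm slot between a wall on +x and two posts on -x, 20 mm above the floor and at most 40 mm wide in y, keeps the cap from tipping. The cap's mouth faces rack +x, its bar rack -x. Fingers can come down beside the cap along rack y.
- mat_top (a point): Blue cutting mat with a white grid, fixed, 220 mm (x) by 200 mm (y), 3 mm thick; point at the centre of its upper face, z up. The cap is to be laid with its centre over this mat.
- shoulder (a point): Battery canister, fixed upright: grey cylinder, diameter 84 mm (foot 100), flat shoulder 95 mm above the table; point at the shoulder's centre, z up. White marks on the +-x line: the cap goes in with its bar along this line (+-15 deg, either way round). Orange marks on the +-y line: bar along it when locked. Locked, cap centre is 26 mm above this point; fully down, 19 mm.
- neck_top (a point): Top centre of the metal bayonet neck on the shoulder (16 mm above it), 47 mm in diameter, 2 mm radial play in the cap. To turn, the cap's mouth must be pressed to within 2 mm of the shoulder (it stops on it). It then turns only clockwise seen from above, a quarter turn, end stop about 7 deg past. Let go, the spring lifts it 7 mm into its seat, which stops it turning.
- contact (a joint): Compression (m) of the sprung brass disc on top of the neck: 0 free (disc top 29 mm above the shoulder; it meets the cap when the mouth is 11 mm above the shoulder), 0.004 cap locked, 0.011 cap fully down. Push: 3 N at first contact, 5 N at the seat, 8.5 N fully down.
- battery_center (a point): Bystander: drone battery pack, 76 x 38 x 36 mm, black and grey with a yellow connector; point at its centre.
- tape_center (a point): Bystander: grey roll of tape lying flat, 64 mm in diameter, 19 mm high; point at its centre.
- driver_grip (a point): Bystander: screwdriver lying on the table; point on its handle.
Things that resemble listed ones, but are neither listed nor needed, are in the scene too. Of the things that look like the part that bears shoulder, take the one that is nearest to the robot's base at the start.

How it is judged (in metres and radians):
On the way:
1. the cap lies by itself on the mat, mouth down and grip bar up, let go and at rest (angle between cap_center's own z axis and vertical below 0.08 rad and z of cap_center in the frame of mat_top between 0.016 and 0.022 m and x of cap_center in the frame of mat_top between -0.11 and 0.11 m and y of cap_center in the frame of mat_top between -0.1 and 0.1 m and linear speed of cap below 0.02 m/s and contact force between cap and the fingers below 0.05 N), for 0.2 s.
At the end, for the whole second after the job is handed in: The cap sits locked on the canister, released and at rest: its centre 26 mm (within 1.8 mm) above the shoulder and within 3.5 mm of its axis, upright within 0.08 rad, grip bar along the orange marks within 12 deg (0.21 rad), the spring contact compressed more than 2 mm (z of cap_center in the frame of shoulder between 0.0242 and 0.0278 m and horizontal distance between cap_center and shoulder below 0.0035 m and angle between cap_center's own z axis and vertical below 0.08 rad and angle between the x axis of cap_center and the y axis of shoulder, either way round below 0.21 rad and value of joint contact above 0.002 m and linear speed of cap below 0.01 m/s and contact force between cap and the fingers below 0.05 N); the robot touches nothing.
It fails at once if the battery pack is moved more than 25 mm (distance of battery_center from where it was at the start of the episode above 0.025 m).
It fails at once if the tape roll is moved more than 25 mm (distance of tape_center from where it was at the start of the episode above 0.025 m).
It fails at once if the screwdriver is moved more than 25 mm (distance of driver_grip from where it was at the start of the episode above 0.025 m).
It also fails if it takes over 72 s, if anything falls off the work surface, if the arm or the gripper's body presses on something with over 40 N, if the wrist force passes 120 N, or if a joint passes its speed limit or range.

## Robot

A 6-joint arm with a two-finger parallel gripper is mounted at the origin on the work surface. World frame = base frame: x ahead of the robot, y to its left, z up, the work surface at z = 0. Lengths are in m, angles in degrees, forces in N, time in s.
With the tool pointing down it reaches from about 0.425 to 1.125 m from the base axis. Payload 14.9 kg.
Tool frame: the origin (TCP) lies between the finger pads; the fingertips stand 25 mm ahead of it and the grasp point (between the pads) lies 6 mm ahead of it; z points along the fingers, y is the direction in which the jaws open and shut (so a half turn about z gives the same grasp; the last joint's range is limited). The gripper opens to 91 mm and grips with 3 to 60 N. Pads are 32 mm wide; open, the fingers measure 118 mm over their backs; the gripper's body (76 mm by 178 mm) begins 60 mm behind the grasp point.
Start: joints at [-66.996, 21.709, 99.362, -0, 58.929, -1.908], TCP at [0.295, -0.635, 0.239] pointing down, gripper open.
Joint ranges: [-158.91, 158.91], [-42.39, 125.64], [0.06, 152.35], [-60.88, 240.88], [17.5, 164.5], [-176.32, 176.32]. Speed limits (degrees/s): [108.29, 108.29, 136.94, 180, 180, 180].

## Interface

Orientations are given as [roll, pitch, yaw] about the fixed x, y, z axes, in that order (R = Rz(yaw) Ry(pitch) Rx(roll)).
In Python, from workcell import manip gives the robot as it stands.
- The arm moves only by the tool play_rows, never from a script. Its argument "plan" is a list of rows, each a list of 3 entries, a list of its own where there are three numbers: the shift along the tool's x, y, z in cm, then the turn about the tool's z in degrees, then the opening in per cent of the stroke, from 0 (shut) to 100 (fully open). In form: [[[x, y, z], turn, jaw], ...]. A call has exactly 8 rows; each row shifts and turns the pose as measured when the row begins, along the tool's axes as they then stand; what a row does not reach is not made up. A row lasts 1/10 s, in which the tool goes at most 50 mm and 8.59 degrees, less where a joint would pass 70% of its speed; a pose out of reach is approached as far as the arm can. A call is refused whole if a number of a shift passes 5 or a number of a turn 8.59, either way. A call with a gripper value outside its range is refused whole. The fingers move at their own pace and stop on an object; "grip_force" is the grip in N (left out, the last holds). Time passes only in rows, so rows that do not move let the fingers close, or fill a call up. It gives the time, the measured TCP pose, the force and the opening at its end, in the units of the state.
- manip.read_state(): the state, without advancing time (a new reading comes with each control period).
- manip.read_camera(name): name is "side" or "top"; returns (picture, depth): 480x640x3 uint8, red, green, blue; 480x640 float32, m along the optical axis (not along the pixel's ray), 0 where there is no reading.
- manip.camera_model(name): a dict with "K" (3x3 intrinsics, pixels), "eye" and "rotation" of the camera in the world. Camera axes: x right, y down, z forward; pixel columns grow to the right and rows downward; lengths in m; the calibration is good to about 2 mm. A picture is of the moment at which its call begins. camera_model takes no time and is no camera call.
- manip.hand_in(): hands the job in, once; it reports no verdict.
The state is a dict: "time": time; "q": joint angles; "dq": joint speeds; "tau": joint torques, N m; "position": TCP position; "ee_rot": TCP orientation; "ft_force": force on the tool from outside, world axes, zero at the start; "moment": the same for the moment, N m; "opening": finger opening in m.
Only numpy, scipy, OpenCV 4.12 (cv2) and the standard library are available. Lean on these libraries where they do the work, as an engineer would, in place of code of your own. Each camera call takes 0.05 s, during which the arm holds its last target.

## Working session

There is one attempt and no reset: what is moved stays moved. The work goes in short steps, Python scripts to look and compute and a tool call to move; the robot and the scene stay as the last step left them, time stands still between calls to the robot, and variables do not carry over. Pictures are saved under pics/ and viewed, and the job is handed in when it is done.

Besides the shell and the picture viewer there is one more tool, called after "Request:" in YAML: its name, and indented under it one key for each argument. play_rows: Moves the arm, as the interface text tells. Its arguments: {"type":"object","properties":{"plan":{"type":"array"},"grip_force":{"type":"number"}},"required":["plan"]}

```bash
ls; mkdir -p pics; python3 - <<'E'
from workcell import manip
import cv2, numpy as np
for n in("side","top"):
    p,d=manip.read_camera(n); cv2.imwrite(f"pics/{n}0.png",p[:,:,::-1]); np.savez(f"{n}0.npz",p=p,d=d)
    print(n,manip.camera_model(n))
print(manip.read_state())
E
```

```text
pics
side {'K': array([[510.4113014 ,   0.        , 320.65241441],
       [  0.        , 510.4113014 , 242.37784477],
       [  0.        ,   0.        ,   1.        ]]), 'eye': array([ 0.53318006, -0.58058136,  0.78889794]), 'rotation': array([-138.77077676,    0.56794944,   -8.08299192])}
top {'K': array([[462.75316196,   0.        , 317.21794164],
       [  0.        , 462.75316196, 233.96541194],
       [  0.        ,   0.        ,   1.        ]]), 'eye': array([0.51121623, 0.02233673, 0.96599862]), 'rotation': array([-172.53310491,   -0.29205812,  -88.62508386])}
{'time': 0.1, 'q': array([-6.69945258e+01,  2.17353239e+01,  9.93922278e+01, -4.16474930e-04,
        5.89266624e+01, -1.91052190e+00]), 'dq': array([ 0.04438205, -0.09890356,  0.00113027, -0.04173381,  0.03836796,
        0.06960738]), 'tau': array([-1.71078016e-03, -7.65044117e+01, -4.35297847e+01,  6.51736278e-02,
        3.98297037e-02, -3.07985863e-05]), 'position': array([ 0.29474115, -0.63456773,  0.23835641]), 'ee_rot': array([-1.79945804e+02, -1.45111880e-03,  2.49162105e+01]), 'ft_force': array([-0.01347   , -0.42388331, -0.08499512]), 'moment': array([ 0.03596654, -0.00856083,  0.02574576]), 'opening': 0.09107518102562127}
```

View pics/side0.png

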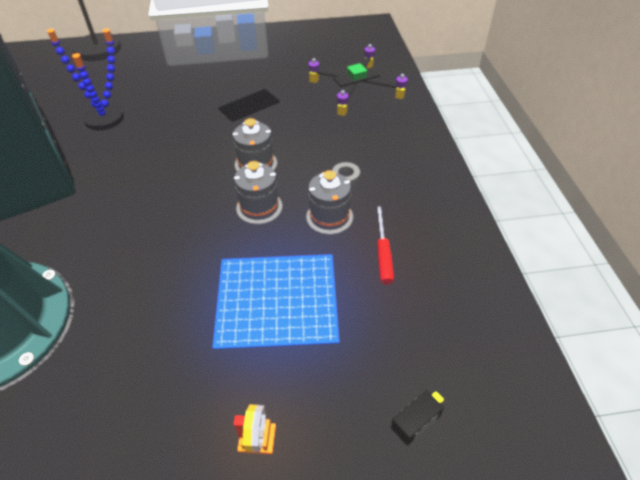

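View pics/top0.png

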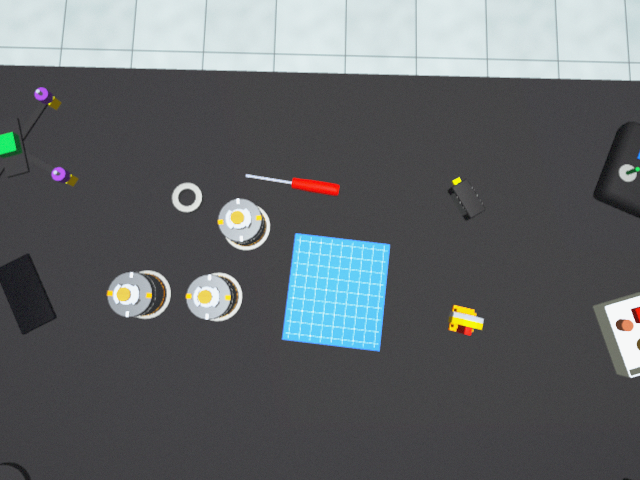

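The side view shows the rack and cap at (255,430), the mat at (277,300), and three canisters at (252,145), (257,190) and (330,200). In the top view the canisters are at (130,295), (208,297) and (240,218), the cap at (465,320) and the mat at (337,292). Next I measure them.

```bash
cat > h.py <<'E'
import numpy as np, cv2
from scipy.spatial.transform import Rotation as R
from workcell import manip
def cam(n):
    m=manip.camera_model(n); return m["K"],np.array(m["eye"]),R.from_euler('xyz',m["rotation"],degrees=True).as_matrix()
def ray(n,uv,z):
    K,e,r=cam(n); d=r@np.linalg.inv(K)@np.array([uv[0],uv[1],1.]); return e+d*(z-e[2])/d[2]
def proj(n,P):
    K,e,r=cam(n); c=K@(r.T@(np.asarray(P)-e)); return c[:2]/c[2]
def cloud(n,d):
    K,e,r=cam(n); v,u=np.mgrid[0:480,0:640]
    X=np.stack([(u-K[0,2])/K[0,0]*d,(v-K[1,2])/K[1,1]*d,d],-1)
    return X@r.T+e
E
python3 - <<'E'
from h import *
for n in("top","side"):
    f=np.load(n+"0.npz");p,d=f['p'],f['d'];hsv=cv2.cvtColor(p,cv2.COLOR_RGB2HSV);C=cloud(n,d)
    print(n,"base px",proj(n,[0,0,0]))
    # mat
    m=cv2.inRange(hsv,(95,90,90),(125,255,255))
    cs=max(cv2.findContours(m,0,2)[0],key=cv2.contourArea)
    b=cv2.boxPoints(cv2.minAreaRect(cs));print("mat corners",np.round([ray(n,q,.003) for q in b],3).tolist())
    # orange and yellow
    for nm,lo,hi in(("yel",(22,120,120),(34,255,255)),("or",(8,150,120),(21,255,255)),("red",(0,170,100),(6,255,255))):
        m=cv2.inRange(hsv,lo,hi);k,l,s,c=cv2.connectedComponentsWithStats(m)
        for i in range(1,k):
            if s[i,4]>12:
                P=C[(l==i)&(d>0)]
                print(nm,s[i],np.round(c[i],1),np.round(np.median(P,0),3),np.round(np.percentile(P,[2,98],axis=0),3).tolist())
    # canister tops: points at z~0.095
    m=((abs(C[...,2]-.095)<.006)&(d>0)).astype(np.uint8);k,l,s,c=cv2.connectedComponentsWithStats(m)
    for i in range(1,k):
        if s[i,4]>100:
            P=C[l==i];(x,r)=cv2.minEnclosingCircle(P[:,:2].astype(np.float32));print("sh",s[i],np.round(P.mean(0),4),np.round(x,4),r,np.hypot(*x))
for n,bx in(("top",(440,295,60,55)),("side",(220,390,75,75))):
    p=np.load(n+"0.npz")['p'];x,y,w,h=bx;cv2.imwrite(f"pics/{n}_cap.png",cv2.resize(p[y:y+h,x:x+w,::-1],None,fx=7,fy=7,interpolation=2))
E
```

```text
top base px [319.88625913 562.48917297]
mat corners [[0.418, 0.09, 0.003], [0.641, 0.07, 0.003], [0.621, -0.138, 0.003], [0.4, -0.112, 0.003]]
yel [452 177  10   8  52] [456.3 180.7] [ 0.753 -0.265  0.03 ] [[0.744, -0.276, 0.001], [0.764, -0.258, 0.036]]
yel [231 212  12  12 119] [236.7 217.2] [0.649 0.17  0.123] [[0.639, 0.16, 0.121], [0.659, 0.18, 0.126]]
yel [256 215   5   5  20] [258.2 217.4] [0.654 0.134 0.095] [[0.651, 0.13, 0.093], [0.658, 0.138, 0.098]]
yel [218 220   5   4  20] [220.  221.5] [0.645 0.206 0.095] [[0.642, 0.202, 0.092], [0.648, 0.21, 0.098]]
yel [117 288  13  13 137] [123.  293.9] [0.504 0.368 0.123] [[0.493, 0.357, 0.12], [0.515, 0.379, 0.126]]
yel [107 291   6   5  19] [109.6 292.7] [0.505 0.404 0.095] [[0.502, 0.401, 0.09], [0.509, 0.409, 0.096]]
yel [198 290  13  13 131] [204.3 296.4] [0.504 0.222 0.123] [[0.493, 0.211, 0.121], [0.513, 0.233, 0.127]]
yel [146 293   6   5  25] [148.6 295. ] [0.503 0.332 0.094] [[0.499, 0.327, 0.092], [0.507, 0.336, 0.097]]
yel [186 294   5   5  22] [188.1 295.9] [0.503 0.258 0.095] [[0.499, 0.254, 0.093], [0.507, 0.262, 0.0
[... 3203 characters left out ...]
. ] [ 0.449 -0.274  0.065] [[0.443, -0.28, 0.036], [0.456, -0.266, 0.068]]
sh [159  27 107  14 444] [0.4209 0.8487 0.0949] [0.4203 0.8545] 0.1491055190563202 0.9522975760863335
sh [233 123  38  25 512] [0.5044 0.3562 0.0946] [0.5036 0.3658] 0.044027701020240784 0.6224426249286353
sh [234 164  42  29 655] [0.5034 0.2092 0.0947] [0.5047 0.2202] 0.04417387396097183 0.5506134243610443
sh [309 173  42  31 691] [0.6484 0.1579 0.0947] [0.6494 0.1684] 0.043777480721473694 0.6709092732737647
sh [ 10 266  24  35 193] [0.0919 0.0112 0.095 ] [0.0938 0.0097] 0.03546580672264099 0.09426160735717931
sh [  0 304  22  15 122] [ 0.0876 -0.0452  0.095 ] [ 0.0887 -0.0481] 0.01643582433462143 0.10092582334864693
```

```bash
python3 - <<'E'
from h import *
a=[]
for n,bx in(("top",(90,180,200,150)),("side",(200,110,170,127))):
    p=np.load(n+"0.npz")['p'];x,y,w,h=bx;a=cv2.resize(p[y:y+h,x:x+w,::-1],None,fx=4,fy=4,interpolation=2);cv2.imwrite(f"pics/{n}_can.png",a)
E
```

```text
(no output)
```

View pics/top_can.png

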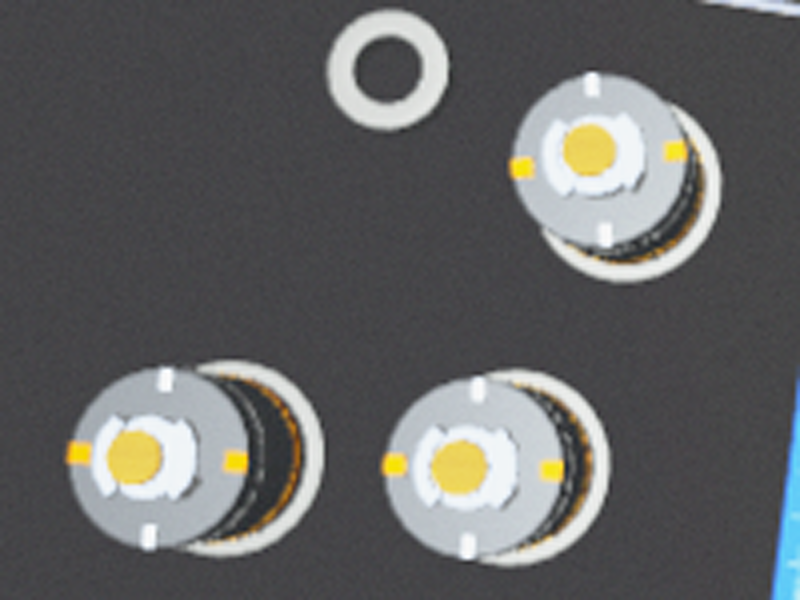

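View pics/top_cap.png

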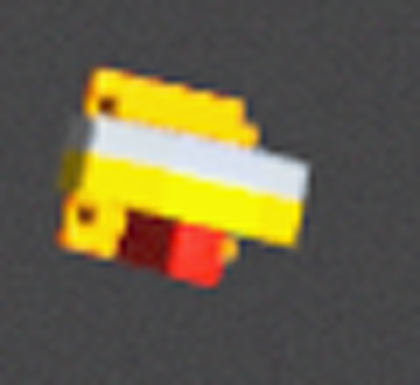

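View pics/side_cap.png

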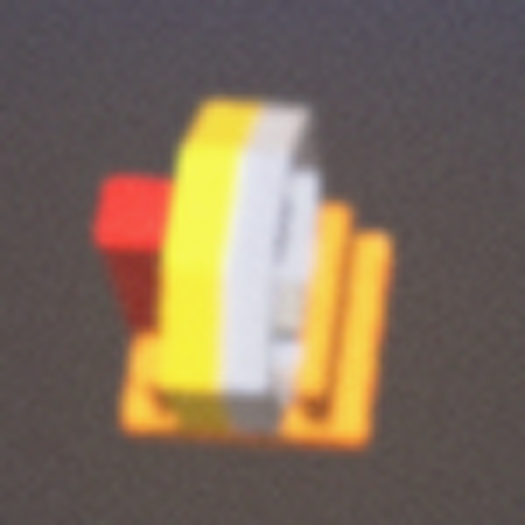

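The three canisters are at side (257,190) = top (208,297), side (252,145) = top (130,295), and side (330,200) = top (240,218). Their distances from the base are 0.550, 0.624 and 0.671 m. The nearest one, at world (0.504, 0.220), is the target. The cap stands in the rack with its steel mouth facing about +x and the bar towards -x. I'll refine the cap's yaw and the canister marks.

```bash
python3 - <<'E'
from h import *
Q=[];Rd=[];O=[]
for n in("top","side"):
    f=np.load(n+"0.npz");p,d=f['p'],f['d'];hsv=cv2.cvtColor(p,cv2.COLOR_RGB2HSV);C=cloud(n,d)
    reg=(C[...,0]>.42)&(C[...,0]<.53)&(C[...,1]>-.33)&(C[...,1]<-.22)&(d>0)
    # erode mixed depth edges: local depth range
    rng=cv2.dilate(d,np.ones((3,3)))-cv2.erode(d,np.ones((3,3)))
    red=cv2.inRange(hsv,(0,150,60),(9,255,255))>0
    red2=(hsv[...,0]<10)|(hsv[...,0]>170)
    cap=reg&(C[...,2]>.034)&~(red2&(hsv[...,1]>120))
    for g in (cap, cap&(rng<.02)):
        P=C[g]; b=cv2.minAreaRect(P[:,:2].astype(np.float32)); print(n,len(P),b)
    P=C[cap&(rng<.02)];Q.append(P)
    T=C[cap&(C[...,2]>.0655)];print("top flat",len(T),T.mean(0),np.percentile(T[:,2],95),cv2.minAreaRect(T[:,:2].astype(np.float32)))
    rr=reg&red2&(hsv[...,1]>120)&(C[...,2]>.034); T=C[rr]; print('red',len(T),T.mean(0),np.percentile(T,[3,97],axis=0))
    rk=reg&(C[...,2]<.03)&(C[...,2]>.004)&(hsv[...,1]>120);print('rack',cv2.minAreaRect(C[rk][:,:2].astype(np.float32)))
P=np.vstack(Q);print('both',cv2.minAreaRect(P[:,:2].astype(np.float32)))
np.save('cap.npy',P)
# canister marks
for n in("top","side"):
    f=np.load(n+"0.npz");p,d=f['p'],f['d'];hsv=cv2.cvtColor(p,cv2.COLOR_RGB2HSV)
    c=proj(n,[.504,.2205,.095]).astype(int);print(n,c)
    for nm,m in(("or",cv2.inRange(hsv,(10,120,120),(34,255,255))),("wh",cv2.inRange(hsv,(0,0,225),(180,40,255)))):
        k,l,s,cc=cv2.connectedComponentsWithStats(m)
        for i in range(1,k):
            if s[i,4]>5 and np.hypot(*(cc[i]-c))<35: print(nm,s[i],np.round(cc[i],1),np.round(ray(n,cc[i],.095),4))
E
```

```text
top 399 ((0.4664105772972107, -0.2755188047885895), (0.06061054393649101, 0.02865496464073658), 78.48873901367188)
top 290 ((0.4674915373325348, -0.274541437625885), (0.057178132236003876, 0.022249849513173103), 78.61309814453125)
top flat 177 [ 0.46931562 -0.27605555  0.06793899] 0.07034294545150152 ((0.4687708020210266, -0.2756672203540802), (0.03252514824271202, 0.02401883341372013), 81.67407989501953)
red 82 [ 0.45042844 -0.2696568   0.05865101] [[ 0.44356396 -0.27857329  0.03737265]
 [ 0.4567299  -0.26492514  0.06739742]]
rack ((0.47098660469055176, -0.2744864523410797), (0.057894814759492874, 0.051966212689876556), 86.96404266357422)
side 737 ((0.46193578839302063, -0.2749375104904175), (0.061288848519325256, 0.03731357306241989), 78.16144561767578)
side 573 ((0.4666825532913208, -0.2772705852985382), (0.058343976736068726, 0.026180725544691086), 78.76307678222656)
top flat 322 [ 0.4691684  -0.27703205  0.06793847] 0.07017645975690012 ((0.4685349464416504, -0.27708446979522705), (0.03536798804998398, 0.023476216942071915), 78.1669692993164)
red 133 [ 0.44888516 -0.27468328  0.0
[... 512 characters left out ...]
5 ]
or [225 295   6   5  24] [227.9 297.2] [0.5025 0.1842 0.095 ]
wh [208 275   4   6  19] [209.3 277.4] [0.5385 0.2208 0.095 ]
wh [216 274  26  46 166] [232.1 296.6] [0.5039 0.1763 0.095 ]
wh [193 286  26  22 297] [206.7 296.4] [0.5031 0.2237 0.095 ]
wh [205 313   4   7  24] [206.5 316. ] [0.4671 0.2221 0.095 ]
side [254 176]
or [250 141   4   4  14] [251.7 142.5] [0.5036 0.3325 0.095 ]
or [248 161  10   9  70] [252.8 164.7] [0.502  0.2573 0.095 ]
or [253 186   5   5  19] [255.2 188. ] [0.5029 0.185  0.095 ]
wh [245 167  18  11 121] [253.9 173. ] [0.5029 0.2308 0.095 ]
wh [271 173   4   2   7] [272.3 173.6] [0.5401 0.2232 0.095 ]
wh [235 176   4   3   7] [236.6 177.1] [0.4671 0.2233 0.095 ]
```

The cap skirt centre is at (0.4685, -0.2765), mouth direction -11.4°. That is consistent with the top flat at z 0.068 and a 60 mm width. The canister is at (0.5035, 0.2215), with its orange line along world y to within 1°. First I turn the tool to yaw 168.6°, the half turn that leaves joint 6 room for the final twist.

Request:
play_rows:
  plan:
    - [[0,0,0],-8.5,100]
    - [[0,0,0],-8.5,100]
    - [[0,0,1],-8.5,100]
    - [[0,0,1],-8.5,100]
    - [[0,0,1],-8.5,100]
    - [[0,0,1],-8.5,100]
    - [[0,0,1],-8.5,100]
    - [[0,0,1],-8.5,100]
  grip_force: 20

```text
time: 0.9
position: [0.2943, -0.6335, 0.175]
ee_rot: [-179.9, -0.2, 93.9]
ft_force: [-0.4, -0.3, -0.9]
opening: 0.0913
```

Request:
play_rows:
  plan:
    - [[0,0,0],-8.5,100]
    - [[0,0,0],-8.5,100]
    - [[0,0,0],-8.5,100]
    - [[0,0,0],-8.5,100]
    - [[0,0,0],-8.5,100]
    - [[0,0,0],-8.5,100]
    - [[0,0,0],-8.5,100]
    - [[0,0,0],-8.5,100]

```text
time: 1.7
position: [0.2931, -0.6307, 0.1696]
ee_rot: [179.5, -0.4, 162.6]
ft_force: [0.9, -0.3, 0.3]
opening: 0.0913
```

```bash
cat >> h.py <<'E'
def go(x,y,z,yaw):
    s=manip.read_state();p=s["position"];e=R.from_euler('xyz',s["ee_rot"],degrees=True).as_matrix()
    d=e.T@(np.array([x,y,z])-p)*100
    t=-((yaw-s["ee_rot"][2]+180)%360-180)
    print("pos",np.round(p,4),"rot",np.round(s["ee_rot"],2),"q",np.round(s["q"],1),"F",np.round(s["ft_force"],2),"op",round(s["opening"],4),"t",round(s["time"],2))
    print("shift cm",np.round(d,2),"norm",round(np.linalg.norm(d),2),"turn",round(t,2))
E
python3 -c "
from h import *
go(.4685,-.2765,.15,168.6)"
```

```text
pos [ 0.2931 -0.6307  0.1696] rot [179.51  -0.42 162.61] q [ -67.    26.1  101.2    0.    53.3 -139.6] F [ 0.92 -0.35  0.33] op 0.0913 t 1.7
shift cm [-6.17 39.02  2.25] norm 39.57 turn -5.99
```

Request:
play_rows:
  plan:
    - [[-0.6,4,0.2],-2,100]
    - [[-0.6,4,0.2],-2,100]
    - [[-0.6,4,0.2],-2,100]
    - [[-0.6,4,0.2],0,100]
    - [[-0.6,4,0.2],0,100]
    - [[-0.6,4,0.2],0,100]
    - [[-0.6,4,0.2],0,100]
    - [[0,0,0],0,100]

```text
time: 2.5
position: [0.3964, -0.357, 0.1551]
ee_rot: [179.4, -0.5, 169.1]
ft_force: [-0.5, -0.4, 0.4]
opening: 0.0909
```

```bash
python3 -c "
from h import *
go(.4685,-.2765,.12,168.6)"
```

```text
pos [ 0.3964 -0.357   0.1551] rot [179.38  -0.48 169.07] q [ -44.6   14.2  120.4    0.3   46.2 -123.9] F [-0.55 -0.38  0.36] op 0.0909 t 2.5
shift cm [-5.58  9.24  3.57] norm 11.36 turn 0.47
```

Request:
play_rows:
  plan:
    - [[-1,1.6,0],0,100]
    - [[-1,1.6,0],0,100]
    - [[-1,1.6,0.5],0,100]
    - [[-1,1.6,0.5],0,100]
    - [[-1,1.6,0.5],0.4,100]
    - [[-0.6,1.2,1],0,100]
    - [[0,0,1],0,100]
    - [[0,0,0],0,100]

```text
time: 3.3
position: [0.4709, -0.2748, 0.1183]
ee_rot: [179.4, -0.5, 168.8]
ft_force: [0.3, 0.3, 1.2]
opening: 0.0913
```

```bash
python3 -c "
from h import *
go(.4685,-.2765,.085,168.6)
for n in ('top','side'):
    p,d=manip.read_camera(n);cv2.imwrite(f'pics/{n}1.png',p[:,:,::-1])"
```

```text
pos [ 0.4709 -0.2748  0.1183] rot [179.41  -0.5  168.75] q [ -32.9   18.6  119.6    0.5   42.5 -112. ] F [0.28 0.28 1.19] op 0.0913 t 3.3
shift cm [ 0.18 -0.24  3.33] norm 3.34 turn 0.15
```

View pics/side1.png

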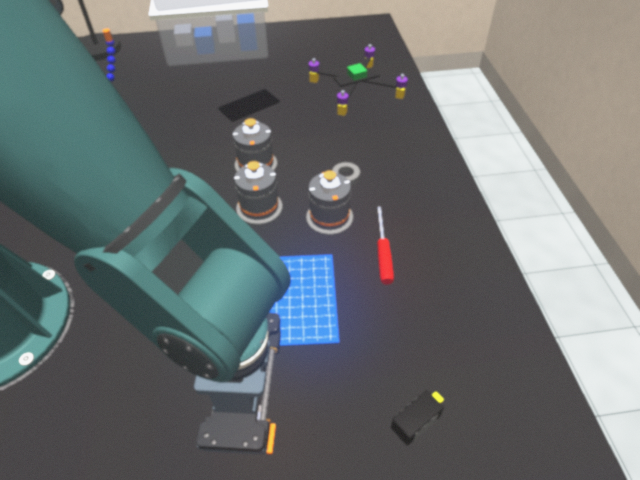

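The side view shows the open gripper over the rack; only the rack's wall shows, at (271,438). I descend.

Request:
play_rows:
  plan:
    - [[0.15,-0.2,1],0,100]
    - [[0.05,-0.05,1],0,100]
    - [[0,0,1],0,100]
    - [[0,0,1],0,100]
    - [[0,0,1],0,100]
    - [[0,0,1],0,100]
    - [[0,0,0.8],0,100]
    - [[0,0,0],0,100]

```text
time: 4.2
position: [0.467, -0.2782, 0.0452]
ee_rot: [179.4, -0.4, 168.6]
ft_force: [-1.2, 0.5, 0.8]
opening: 0.0914
```

```bash
python3 -c "
from h import *
go(.4685,-.2765,.044,168.6)"
```

```text
pos [ 0.467  -0.2782  0.0452] rot [179.44  -0.45 168.59] q [ -33.4   26.1  119.9    0.6   34.6 -112.5] F [-1.24  0.5   0.85] op 0.0914 t 4.2
shift cm [-0.12  0.2   0.13] norm 0.26 turn -0.01
```

Request:
play_rows:
  plan:
    - [[-0.1,0.2,0.1],0,100]
    - [[0,0,0],0,100]
    - [[0,0,0],0,60]
    - [[0,0,0],0,40]
    - [[0,0,0],0,40]
    - [[0,0,0],0,40]
    - [[0,0,0],0,40]
    - [[0,0,0],0,40]
  grip_force: 20

```text
time: 5.0
position: [0.4693, -0.2766, 0.0454]
ee_rot: [179.5, -0.3, 168.6]
ft_force: [-0.4, 0.1, -1.8]
opening: 0.0598
```

```bash
python3 -c "
from h import *
go(.4685,-.2765,.044,168.6)"
```

```text
pos [ 0.4693 -0.2766  0.0454] rot [179.48  -0.34 168.61] q [ -33.1   26.1  119.8    0.6   34.6 -112.3] F [-0.36  0.09 -1.78] op 0.0598 t 5.0
shift cm [ 0.08 -0.    0.14] norm 0.17 turn 0.01
```

The cap is held at an opening of 59.8 mm, against 60 mm expected. I lift it and carry it to the mat.

Request:
play_rows:
  plan:
    - [[0,0,-0.5],0,40]
    - [[0,0,-1.5],0,40]
    - [[0,0,-2],0,40]
    - [[0,0,-2],0,40]
    - [[0,0,-2],0,40]
    - [[0,0,0],0,40]
    - [[0,0,0],0,40]
    - [[0,0,0],0,40]

```text
time: 5.8
position: [0.4695, -0.2775, 0.1326]
ee_rot: [179.5, -0.3, 168.6]
ft_force: [-0.2, -0.1, -1.0]
opening: 0.06
```

```bash
python3 -c "
from h import *
go(.50,-.02,.10,168.6)"
```

```text
pos [ 0.4695 -0.2775  0.1326] rot [179.51  -0.28 168.6 ] q [ -33.2   17.2  119.5    0.5   43.7 -112.2] F [-0.24 -0.09 -0.98] op 0.06 t 5.8
shift cm [ 2.08 25.82  3.5 ] norm 26.13 turn -0.0
```

Request:
play_rows:
  plan:
    - [[0.3,2.5,0],0,40]
    - [[0.3,4,0],0,40]
    - [[0.3,4.2,0],0,40]
    - [[0.3,4.2,0],0,40]
    - [[0.3,4.2,0.5],0,40]
    - [[0.3,4,0.5],0,40]
    - [[0.2,2.5,0.5],0,40]
    - [[0,0,0],0,40]

```text
time: 6.6
position: [0.4982, -0.0135, 0.1138]
ee_rot: [179.5, -0.7, 168.4]
ft_force: [0.4, 0.7, -1.6]
opening: 0.06
```

```bash
python3 -c "
from h import *
go(.50,-.02,.06,168.6)"
```

```text
pos [ 0.4982 -0.0135  0.1138] rot [179.51  -0.74 168.4 ] q [ -4.5  15.5 124.9   0.9  40.3 -83.6] F [ 0.37  0.75 -1.63] op 0.06 t 6.6
shift cm [-0.37 -0.65  5.37] norm 5.42 turn -0.2
```

Request:
play_rows:
  plan:
    - [[0,0,1],0,40]
    - [[0,0,1.5],0,40]
    - [[0,0,1.5],0,40]
    - [[0,0,1.5],0,40]
    - [[0,0,1],0,40]
    - [[0,0,0.3],0,40]
    - [[0,0,0],0,40]
    - [[0,0,0],0,40]

```text
time: 7.4
position: [0.4964, -0.0167, 0.0394]
ee_rot: [179.5, -0.9, 168.1]
ft_force: [-1.2, 2.8, 4.0]
opening: 0.0597
```

```bash
python3 -c "
from h import *
go(.50,-.02,.0404,168.6)
for n in ('top','side'):
    p,d=manip.read_camera(n);cv2.imwrite(f'pics/{n}2.png',p[:,:,::-1])"
```

```text
pos [ 0.4964 -0.0167  0.0394] rot [179.48  -0.92 168.14] q [ -4.9  23.9 125.    1.2  31.9 -84.1] F [-1.21  2.83  3.97] op 0.0597 t 7.4
shift cm [-0.42 -0.25 -0.11] norm 0.5 turn -0.46
```

View pics/side2.png

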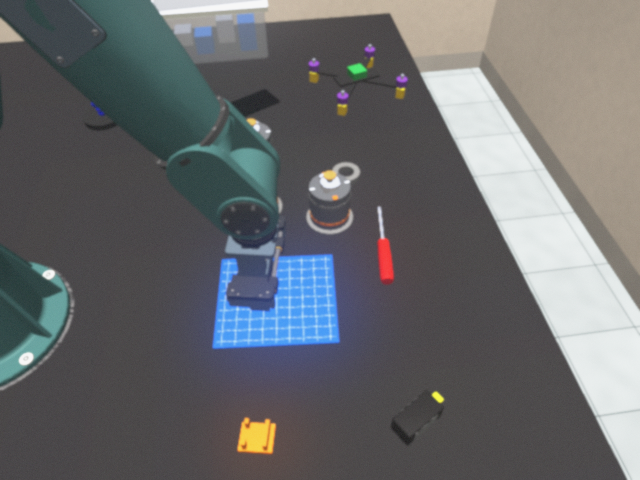

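The rack at (256,437) is empty and the gripper is over the mat at (253,285). The 4 N upward force says the cap touches the mat, so I ease up a little and open.

Request:
play_rows:
  plan:
    - [[0,0,-0.05],0,40]
    - [[0,0,0],0,70]
    - [[0,0,0],0,80]
    - [[0,0,0],0,100]
    - [[0,0,0],0,100]
    - [[0,0,0],0,100]
    - [[0,0,-1],0,100]
    - [[0,0,-1],0,100]

```text
time: 8.3
position: [0.496, -0.0178, 0.0603]
ee_rot: [179.5, -1.0, 168.1]
ft_force: [-0.3, 0.2, 0.5]
opening: 0.0911
```

Request:
play_rows:
  plan:
    - [[0,0,-1.5],0,100]
    - [[0,0,-2],0,100]
    - [[0,0,-2],0,100]
    - [[0,0,-2],0,100]
    - [[3,0,0],0,80]
    - [[3,0,0],0,40]
    - [[1.5,0,0],0,0]
    - [[0,0,0],0,0]

```text
time: 9.1
position: [0.4239, -0.0031, 0.1475]
ee_rot: [179.5, -0.5, 168.1]
ft_force: [0.5, -0.3, 0.7]
opening: 0.0622
```

```bash
python3 -c "
from h import *
go(.455,-.01,.08,168.6)
for n in ('top','side'):
    p,d=manip.read_camera(n);cv2.imwrite(f'pics/{n}3.png',p[:,:,::-1]);np.savez(n+'3.npz',p=p,d=d)
a=cv2.imread('pics/side3.png')[200:360,170:370];b=cv2.imread('pics/top3.png')[200:360,250:450]
cv2.imwrite('pics/c3.png',cv2.resize(np.hstack([a,b]),None,fx=2,fy=2,interpolation=2))"
```

```text
pos [ 0.4239 -0.0031  0.1475] rot [179.46  -0.49 168.12] q [ -3.9   5.2 132.6   0.9  42.6 -82.7] F [ 0.51 -0.28  0.68] op 0.0622 t 9.1
shift cm [-3.24 -0.1   6.72] norm 7.46 turn -0.48
```

View pics/c3.png

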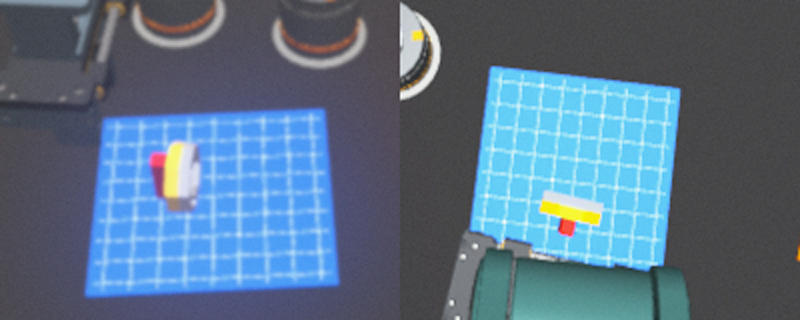

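The cap stands alone on edge on the mat, at side (260,288) and top (534→ full-image ≈(535/2..)) near the lower mat half, bar towards the robot. I'll measure it before pushing.

```bash
python3 -c "
from h import *
for n in('top','side'):
    f=np.load(n+'3.npz');p,d=f['p'],f['d'];hsv=cv2.cvtColor(p,cv2.COLOR_RGB2HSV);C=cloud(n,d)
    reg=(abs(C[...,0]-.49)<.05)&(abs(C[...,1]+.015)<.06)&(C[...,2]>.012)&(C[...,2]<.09)
    red2=((hsv[...,0]<10)|(hsv[...,0]>170))&(hsv[...,1]>120)
    yel=(hsv[...,0]>20)&(hsv[...,0]<35)&(hsv[...,1]>120)
    for nm,m in(('red',red2),('yel',yel)):
        T=C[reg&m];print(n,nm,len(T),T.mean(0).round(4),np.percentile(T,[3,97],axis=0).round(4).tolist(),cv2.minAreaRect(T[:,:2].astype(np.float32)))
    T=C[reg&(C[...,2]>.058)];print('topflat',T.mean(0),cv2.minAreaRect(T[:,:2].astype(np.float32)))
s=.4961,-.0172
go(s[0]-.056*np.cos(np.radians(-11.9)),s[1]-.056*np.sin(np.radians(-11.9)),.073,168.1)
"
```

```text
top red 47 [ 0.4763 -0.0135  0.0584] [[0.47, -0.0194, 0.0442], [0.4825, -0.0079, 0.0628]] ((0.47588491439819336, -0.013638298027217388), (0.01170552708208561, 0.013374685309827328), 88.77436828613281)
top yel 164 [ 0.4901 -0.0163  0.0579] [[0.4829, -0.0432, 0.0459], [0.4991, 0.0098, 0.065]] ((0.48927417397499084, -0.016893461346626282), (0.057578641921281815, 0.011873065494000912), 78.06155395507812)
topflat [ 0.49233623 -0.01789406  0.06187144] ((0.4879855513572693, -0.01842830516397953), (0.039190344512462616, 0.037396177649497986), 78.92495727539062)
side red 31 [ 0.477  -0.0169  0.0604] [[0.4713, -0.0228, 0.0579], [0.4822, -0.0114, 0.0619]] ((0.4769182503223419, -0.01636551320552826), (0.011647808365523815, 0.011038176715373993), 65.79460906982422)
side yel 114 [ 0.4869 -0.029   0.0588] [[0.4805, -0.0453, 0.0472], [0.4938, -0.007, 0.0651]] ((0.4867367744445801, -0.025887589901685715), (0.04289139062166214, 0.0100539680570364), 77.60041046142578)
topflat [ 0.49125119 -0.02069141  0.06209477] ((0.48774948716163635, -0.019598428159952164), (0.03388834744691849, 0.03767697513103485), 82.84877014160156)
pos [ 0.4259 -0.0034  0.1476] rot [179.45  -0.42 168.11] q [ -3.9   5.4 132.4   0.9  42.6 -82.7] F [ 0.02 -0.21  0.02] op 0.0543 t 9.2
shift cm [-1.61  0.02  7.45] norm 7.62 turn 0.01
```

Request:
play_rows:
  plan:
    - [[-0.2,0,1],0,0]
    - [[-0.2,0,1],0,0]
    - [[-0.2,0,1],0,0]
    - [[-0.2,0,1],0,0]
    - [[-0.2,0,1],0,0]
    - [[-0.2,0,1],0,0]
    - [[0,0,1],0,0]
    - [[0,0,0],0,0]

```text
time: 10.0
position: [0.4408, -0.0059, 0.0695]
ee_rot: [179.5, -0.5, 168.1]
ft_force: [-0.5, -0.4, 1.1]
opening: 0.0004
```

```bash
python3 -c "
from h import *
go(.4961-.043*np.cos(np.radians(-11.9)),-.0172-.043*np.sin(np.radians(-11.9)),.073,168.1)
"
```

```text
pos [ 0.4408 -0.0059  0.0695] rot [179.47  -0.53 168.08] q [ -4.1  16.4 131.4   1.1  32.6 -83.1] F [-0.52 -0.38  1.14] op 0.0004 t 10.0
shift cm [-1.34  0.03 -0.36] norm 1.39 turn -0.02
```

Request:
play_rows:
  plan:
    - [[-0.5,0,0],0,0]
    - [[-0.5,0,0],0,0]
    - [[-0.3,0,0],0,0]
    - [[-0.3,0,-0.1],0,0]
    - [[-0.3,0,-0.15],0,0]
    - [[-0.3,0,-0.15],0,0]
    - [[-0.3,0,-0.15],0,0]
    - [[-0.3,0,-0.15],0,0]

```text
time: 10.8
position: [0.4714, -0.0122, 0.0782]
ee_rot: [179.5, -0.4, 168.1]
ft_force: [0.3, 0.6, 0.7]
opening: 0.0001
```

Request:
play_rows:
  plan:
    - [[-0.3,0,-0.15],0,0]
    - [[-0.3,0,-0.15],0,0]
    - [[-0.3,0,-0.15],0,0]
    - [[-0.3,0,-0.15],0,0]
    - [[0,0,0],0,0]
    - [[0,0,0],0,0]
    - [[0,0,0],0,0]
    - [[0,0,0],0,0]

```text
time: 11.6
position: [0.4845, -0.0151, 0.0848]
ee_rot: [179.5, -0.4, 168.1]
ft_force: [-0.9, 1.5, 0.1]
opening: 0.0004
```

```bash
python3 -c "
from h import *
go(.4961-.043*np.cos(np.radians(-11.9)),-.0172-.043*np.sin(np.radians(-11.9)),.073,168.1)
for n in ('top','side'):
    p,d=manip.read_camera(n);cv2.imwrite(f'pics/{n}4.png',p[:,:,::-1]);np.savez(n+'4.npz',p=p,d=d)
a=cv2.imread('pics/side4.png')[200:360,170:370];b=cv2.imread('pics/top4.png')[200:360,250:450]
cv2.imwrite('pics/c4.png',cv2.resize(np.hstack([a,b]),None,fx=2,fy=2,interpolation=2))"
```

```text
pos [ 0.4845 -0.0151  0.0848] rot [179.45  -0.39 168.08] q [ -4.8  17.6 126.7   1.   36.  -83.7] F [-0.9   1.46  0.12] op 0.0004 t 11.6
shift cm [3.11 0.02 1.2 ] norm 3.34 turn -0.02
```

View pics/c4.png

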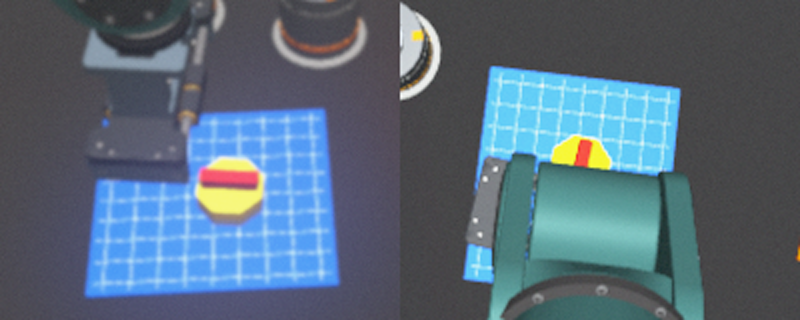

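The cap lies mouth down with the bar up, at side (285,294). I back off upward so it lies free, then measure it.

Request:
play_rows:
  plan:
    - [[1,0,-1],0,0]
    - [[1,0,-1],0,30]
    - [[1,0,-1],0,50]
    - [[0.5,0,-1],0,50]
    - [[0,0,-1],0,50]
    - [[0,0,-1],0,50]
    - [[0,0,0],0,50]
    - [[0,0,0],0,50]

```text
time: 12.5
position: [0.4501, -0.0084, 0.1481]
ee_rot: [179.5, -0.4, 168.1]
ft_force: [0.2, -0.3, 0.9]
opening: 0.0457
```

```bash
python3 -c "
from h import *
for n in('top','side'):
    p,d=manip.read_camera(n);cv2.imwrite(f'pics/{n}5.png',p[:,:,::-1]);hsv=cv2.cvtColor(p,cv2.COLOR_RGB2HSV);C=cloud(n,d)
    reg=(abs(C[...,0]-.54)<.06)&(abs(C[...,1]+.025)<.06)&(C[...,2]>.006)&(C[...,2]<.06)
    red2=((hsv[...,0]<10)|(hsv[...,0]>170))&(hsv[...,1]>120)
    yel=(hsv[...,0]>20)&(hsv[...,0]<35)&(hsv[...,1]>120)
    T=C[reg&red2&(C[...,2]>.035)];print(n,len(T),T.mean(0).round(4),np.median(T[:,2]),cv2.minAreaRect(T[:,:2].astype(np.float32)))
    T=C[reg&(red2|yel)&(C[...,2]>.021)];print(n,len(T),T.mean(0).round(4),np.median(T[:,2]),cv2.minAreaRect(T[:,:2].astype(np.float32)))
    m=((reg&red2)*255).astype(np.uint8);c=max(cv2.findContours(m,0,2)[0],key=cv2.contourArea);b=cv2.boxPoints(cv2.minAreaRect(c));print([ray(n,q,.041)[:2].round(4).tolist() for q in b])
go(.537,-.026,.10,168.1)
"
```

```text
top 153 [ 0.5366 -0.0266  0.0407] 0.04076604259217087 ((0.5365353226661682, -0.026563331484794617), (0.011728733777999878, 0.0509672537446022), 77.65994262695312)
top 644 [ 0.5362 -0.0267  0.0289] 0.025539117351238982 ((0.5362356305122375, -0.027255043387413025), (0.056898538023233414, 0.0576200895011425), 33.31474685668945)
[[0.5128, -0.0155], [0.5626, -0.0261], [0.5603, -0.0376], [0.5104, -0.027]]
side 165 [ 0.5374 -0.0291  0.041 ] 0.04082046035629183 ((0.5373441576957703, -0.028723306953907013), (0.014142327941954136, 0.050887495279312134), 78.80864715576172)
side 387 [ 0.5388 -0.0313  0.0318] 0.026412301359707624 ((0.5371450185775757, -0.028291944414377213), (0.056687481701374054, 0.052944719791412354), 83.5574951171875)
[[0.5114, -0.0299], [0.513, -0.0169], [0.5631, -0.028], [0.5611, -0.0408]]
pos [ 0.45   -0.0084  0.1478] rot [179.45  -0.41 168.08] q [ -4.4   7.6 129.8   0.9  42.9 -83.1] F [0.25 0.2  0.22] op 0.0455 t 12.6
shift cm [-8.91  0.03  4.71] norm 10.08 turn -0.02
```

View pics/top5.png

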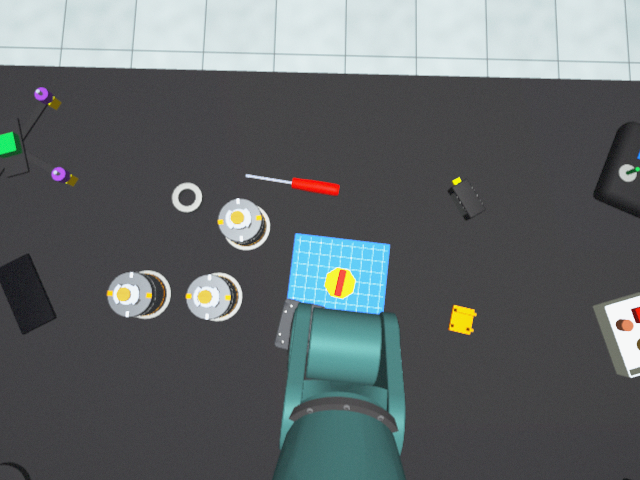

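The cap lies flat with bar top z at 0.041, as expected, centred at (0.537, -0.0275), bar at -12°. In the top view it is at (340,283), well inside the mat. Now I take the bar.

Request:
play_rows:
  plan:
    - [[-1.5,0,0],0,50]
    - [[-1.5,0,0],0,50]
    - [[-1.5,0,0.5],0,50]
    - [[-1.5,0,1],0,50]
    - [[-1.5,0.1,1],0,50]
    - [[-1.3,0,1],0,50]
    - [[0,0,1],0,50]
    - [[0,0,0],0,50]

```text
time: 13.4
position: [0.5468, -0.0277, 0.0973]
ee_rot: [179.5, -0.4, 168.1]
ft_force: [-0.7, 0.2, -0.0]
opening: 0.0459
```

```bash
python3 -c "
from h import *
go(.537,-.0275,.0525,168)
"
```

```text
pos [ 0.5468 -0.0277  0.0973] rot [179.46  -0.45 168.05] q [ -5.6  20.8 119.6   0.9  40.  -84.3] F [-0.66  0.16 -0.03] op 0.0459 t 13.4
shift cm [ 0.92 -0.23  4.49] norm 4.59 turn 0.05
```

Request:
play_rows:
  plan:
    - [[0.5,-0.1,0.5],0,50]
    - [[0.3,-0.1,1],0,50]
    - [[0,0,1],0,50]
    - [[0,0,1],0,50]
    - [[0,0,0.3],0,50]
    - [[0,0,0],0,50]
    - [[0,0,0],0,50]
    - [[0,0,0],0,50]

```text
time: 14.2
position: [0.5363, -0.0273, 0.0564]
ee_rot: [179.5, -0.5, 168.1]
ft_force: [0.3, -0.3, 0.4]
opening: 0.0458
```

```bash
python3 -c "
from h import *
go(.537,-.0275,.0525,168)
"
```

```text
pos [ 0.5363 -0.0273  0.0564] rot [179.47  -0.49 168.06] q [ -5.7  24.4 120.8   1.   35.2 -84.6] F [ 0.32 -0.29  0.39] op 0.0458 t 14.2
shift cm [-0.07 -0.01  0.39] norm 0.39 turn 0.06
```

Request:
play_rows:
  plan:
    - [[0,0,0.3],0,50]
    - [[0,0,0.05],0,50]
    - [[0,0,0],0,20]
    - [[0,0,0],0,5]
    - [[0,0,0],0,5]
    - [[0,0,0],0,5]
    - [[0,0,0],0,5]
    - [[0,0,0],0,5]
  grip_force: 40

```text
time: 15.0
position: [0.537, -0.0273, 0.0536]
ee_rot: [179.5, -0.4, 168.1]
ft_force: [-0.0, -0.3, 0.8]
opening: 0.0136
```

```bash
python3 -c "
from h import *
go(.537,-.0275,.0525,168)
"
```

```text
pos [ 0.537  -0.0273  0.0536] rot [179.46  -0.39 168.07] q [ -5.7  24.7 120.8   1.   34.8 -84.6] F [-0.04 -0.28  0.83] op 0.0136 t 15.0
shift cm [-0.   -0.02  0.11] norm 0.11 turn 0.07
```

Bar held (13.6 mm). I lift and carry it.

Request:
play_rows:
  plan:
    - [[0,0,-1],0,5]
    - [[0,0,-2],0,5]
    - [[0,0,-2.5],0,5]
    - [[0,0,-2.5],0,5]
    - [[0,0,-2.5],0,5]
    - [[0,0,-2],0,5]
    - [[0,0,-1],0,5]
    - [[0,0,0],0,5]

```text
time: 15.8
position: [0.5365, -0.0287, 0.1967]
ee_rot: [179.5, -0.5, 168.1]
ft_force: [0.4, 0.5, -2.3]
opening: 0.0138
```

```bash
python3 -c "
from h import *
go(.5035,.2215,.20,180)
"
```

```text
pos [ 0.5365 -0.0287  0.1967] rot [179.47  -0.46 168.06] q [ -5.8  10.6 119.3   0.8  50.5 -84.4] F [ 0.42  0.5  -2.28] op 0.0138 t 15.8
shift cm [ 8.41 23.8  -0.04] norm 25.24 turn -11.94
```

Request:
play_rows:
  plan:
    - [[0.7,2,0],0,5]
    - [[1.1,3,0],0,5]
    - [[1.2,3.4,0],0,5]
    - [[1.2,3.4,0],0,5]
    - [[1.2,3.4,0],0,5]
    - [[1.2,3,0],0,5]
    - [[0.7,2,0],0,5]
    - [[0,0,0],0,5]

```text
time: 16.6
position: [0.5023, 0.1907, 0.1923]
ee_rot: [179.7, -0.9, 167.9]
ft_force: [-0.9, -0.0, -1.3]
opening: 0.0137
```

```bash
python3 -c "
from h import *
go(.5035,.2215,.20,180)
"
```

```text
pos [0.5023 0.1907 0.1923] rot [179.66  -0.89 167.9 ] q [ 18.   11.1 119.3   1.   50.2 -60.5] F [-0.89 -0.04 -1.29] op 0.0137 t 16.6
shift cm [ 0.54  3.04 -0.74] norm 3.18 turn -12.1
```

Request:
play_rows:
  plan:
    - [[0,0,0],-4,5]
    - [[0,0,0],-4,5]
    - [[0,0,0],-3.5,5]
    - [[0,0,0],0,5]
    - [[0,1,-0.3],0,5]
    - [[0,1,-0.3],0,5]
    - [[0,0.8,0],0,5]
    - [[0,0,0],0,5]

```text
time: 17.4
position: [0.5003, 0.219, 0.1941]
ee_rot: [179.6, -1.2, 179.5]
ft_force: [-0.2, -0.0, -1.8]
opening: 0.0134
```

```bash
python3 -c "
from h import *
go(.5035,.2215,.20,180)
for n in ('top','side'):
    p,d=manip.read_camera(n);cv2.imwrite(f'pics/{n}6.png',p[:,:,::-1]);np.savez(n+'6.npz',p=p,d=d)
a=cv2.imread('pics/side6.png')[80:240,170:370];b=cv2.imread('pics/top6.png')[200:360,120:320]
cv2.imwrite('pics/c6.png',cv2.resize(np.hstack([a,b]),None,fx=2,fy=2,interpolation=2))"
```

```text
pos [0.5003 0.219  0.1941] rot [179.64  -1.19 179.54] q [ 20.9  11.9 118.1   1.   51.1 -69.3] F [-0.21 -0.03 -1.77] op 0.0134 t 17.4
shift cm [-0.31  0.26 -0.6 ] norm 0.72 turn -0.46
```

View pics/c6.png

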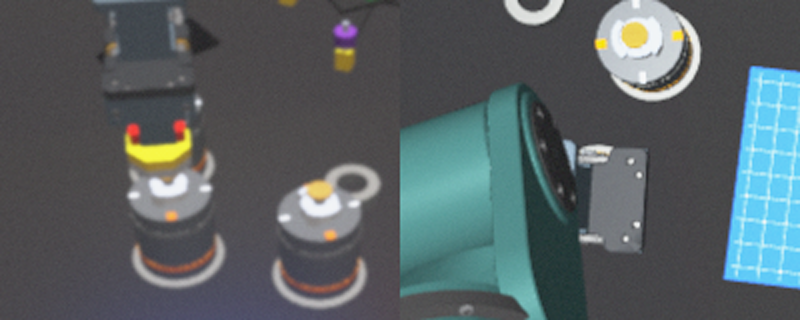

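```bash
python3 -c "
from h import *
s=manip.read_state();e=R.from_euler('xyz',s['ee_rot'],degrees=True).as_matrix();p=s['position']
print('mouth',p+e@[0,0,.0506],'bar',p+e@[0,0,.0206],'z',e[:,2])
f=np.load('side6.npz');P,d=f['p'],f['d'];hsv=cv2.cvtColor(P,cv2.COLOR_RGB2HSV);C=cloud('side',d)
reg=np.zeros((480,640),bool);reg[130:175,225:275]=1
yel=reg&(hsv[...,0]>20)&(hsv[...,0]<35)&(hsv[...,1]>120)&(C[...,2]>.14)
m=yel.astype(np.uint8);k,l,st,c=cv2.connectedComponentsWithStats(m);print(st,c)
T=C[yel];print(len(T),np.percentile(T,[1,50,99],axis=0).round(4))
rr=reg&((hsv[...,0]<10)|(hsv[...,0]>170))&(hsv[...,1]>120)
k,l,st,c=cv2.connectedComponentsWithStats(rr.astype(np.uint8))
for i in range(1,k):
  if st[i,4]>8:print('red',st[i],C[l==i].mean(0).round(4),np.percentile(C[l==i],[2,98],axis=0).round(4).tolist())
# flat -y front (y=cy-.03): rows of yellow in front flat; per-row extents
b=p+e@[0,0,.0206]
for dx in(-.027,.027):
  print(proj('side',b+np.array([dx,-.007,.008])))
for q in ([.0124,-.03,0],[-.0124,-.03,0],[.03,-.0124,0],[-.03,-.0124,0]): print(proj('side',p+e@[0,0,.0506-.022]+np.array(q)))
for v in range(140,165): 
  u=np.where(yel[v])[0]
  if len(u):print(v,u.min(),u.max())
"

```

```text
mouth [0.49902766 0.21859948 0.14334868] bar [0.49966079 0.21841273 0.17334141] z [-0.02110413  0.00622488 -0.9997579 ]
[[     0      0    640    480 306831]
 [   233    145     32     20    369]] [[319.58469646 239.59985138]
 [249.07317073 156.47154472]]
369 [[0.4695 0.1849 0.1551]
 [0.4994 0.1996 0.165 ]
 [0.5286 0.223  0.1754]]
red [257 140   6  10  44] [0.5214 0.2145 0.1797] [[0.5173, 0.1351, 0.0908], [0.5262, 0.3373, 0.2487]]
red [233 142   7   9  45] [0.4794 0.1968 0.1948] [[0.4532, 0.0493, -0.0008], [0.4926, 0.4565, 0.3135]]
[233.64341024 146.65261298]
[262.07092047 143.92971648]
[255.90163187 158.9054432 ]
[242.80910469 160.19094011]
[264.52283863 152.18624596]
[233.21655544 155.22933005]
145 263 263
146 262 263
147 262 263
148 233 263
149 233 264
150 233 264
151 233 264
152 233 264
153 233 264
154 233 264
155 234 264
156 234 264
157 234 264
158 234 263
159 235 262
160 236 260
161 238 259
162 239 258
163 241 257
164 243 251
```

The side view shows the cap hanging over the canister, yellow columns 233–264, which match the prediction from the TCP. Correction needed is +4.5 mm in x and +3 mm in y.

Request:
play_rows:
  plan:
    - [[-0.25,0.15,0],-0.3,5]
    - [[-0.15,0.1,0],0,5]
    - [[0,0,0],0,5]
    - [[0,0,0.6],0,5]
    - [[0,0,0.6],0,5]
    - [[0,0,0.3],0,5]
    - [[0,0,0],0,5]
    - [[0,0,0],0,5]

```text
time: 18.3
position: [0.5037, 0.2202, 0.1768]
ee_rot: [179.7, -1.3, 179.8]
ft_force: [0.1, -0.5, -0.4]
opening: 0.014
```

```bash
cat >> h.py <<'E'
def cap():
    s=manip.read_state();e=R.from_euler('xyz',s['ee_rot'],degrees=True).as_matrix();p=s['position']
    m=p+e@[0,0,.0506];print('mouth',m.round(4),'err x,y mm',((np.array([.5036,.2215])-m[:2])*1000).round(1),'mouth above shoulder mm',round((m[2]-.095)*1e3,1),'M',s['moment'].round(2))
    go(m[0],m[1],p[2],180)
E
python3 -c "
from h import *
cap()
"
```

```text
mouth [0.5026 0.2205 0.1262] err x,y mm [1. 1.] mouth above shoulder mm 31.2 M [ 0.09 -0.15  0.03]
pos [0.5037 0.2202 0.1768] rot [179.68  -1.27 179.82] q [ 20.8  13.7 118.    1.   49.4 -69.6] F [ 0.05 -0.52 -0.38] op 0.014 t 18.3
shift cm [0.11 0.03 0.  ] norm 0.12 turn -0.18
```

Request:
play_rows:
  plan:
    - [[-0.1,0.1,0.2],0,5]
    - [[0,0,0.3],0,5]
    - [[0,0,0.3],0,5]
    - [[0,0,0.3],0,5]
    - [[0,0,0.3],0,5]
    - [[0,0,0.2],0,5]
    - [[0,0,0],0,5]
    - [[0,0,0],0,5]

```text
time: 19.1
position: [0.5046, 0.2215, 0.1595]
ee_rot: [179.7, -1.3, 179.8]
ft_force: [-0.3, 0.2, -1.3]
opening: 0.0131
```

```bash
python3 -c "
from h import *
cap()
"
```

```text
mouth [0.5035 0.2218 0.1089] err x,y mm [ 0.1 -0.3] mouth above shoulder mm 13.9 M [ 0.11 -0.19 -0.05]
pos [0.5046 0.2215 0.1595] rot [179.67  -1.25 179.83] q [ 20.9  15.3 118.2   1.   47.5 -69.6] F [-0.26  0.23 -1.28] op 0.0131 t 19.1
shift cm [0.11 0.03 0.  ] norm 0.11 turn -0.17
```

The mouth is 14 mm above the shoulder with no contact force, so it is past the neck's top. I press on down.

Request:
play_rows:
  plan:
    - [[0,0,0.2],0,5]
    - [[0,0,0.2],0,5]
    - [[0,0,0.2],0,5]
    - [[0,0,0.2],0,5]
    - [[0,0,0.2],0,5]
    - [[0,0,0.1],0,5]
    - [[0,0,0],0,5]
    - [[0,0,0],0,5]

```text
time: 19.9
position: [0.5047, 0.2216, 0.1487]
ee_rot: [179.7, -1.2, 179.8]
ft_force: [-2.8, -1.5, 4.8]
opening: 0.0136
```

```bash
python3 -c "
from h import *
cap()
"
```

```text
mouth [0.5036 0.2219 0.0981] err x,y mm [-0.  -0.4] mouth above shoulder mm 3.1 M [-0.13  0.32  0.  ]
pos [0.5047 0.2216 0.1487] rot [179.67  -1.23 179.83] q [ 20.9  16.3 118.4   1.   46.3 -69.6] F [-2.77 -1.53  4.83] op 0.0136 t 19.9
shift cm [0.11 0.03 0.  ] norm 0.11 turn -0.17
```

Request:
play_rows:
  plan:
    - [[0,0,0.1],0,5]
    - [[0,0,0.1],0,5]
    - [[0,0,0.1],0,5]
    - [[0,0,0.05],0,5]
    - [[0,0,0.05],0,5]
    - [[0,0,0],0,5]
    - [[0,0,0],0,5]
    - [[0,0,0],0,5]

```text
time: 20.7
position: [0.5048, 0.2216, 0.1464]
ee_rot: [179.7, -1.3, 179.8]
ft_force: [-3.0, -1.1, 5.8]
opening: 0.0139
```

```bash
python3 -c "
from h import *
cap()
"
```

```text
mouth [0.5036 0.2219 0.0959] err x,y mm [-0.  -0.4] mouth above shoulder mm 0.9 M [-0.22  0.44  0.05]
pos [0.5048 0.2216 0.1464] rot [179.69  -1.27 179.84] q [ 21.   16.6 118.4   1.   46.1 -69.6] F [-3.02 -1.06  5.76] op 0.0139 t 20.7
shift cm [0.11 0.03 0.  ] norm 0.12 turn -0.16
```

Request:
play_rows:
  plan:
    - [[0,0,0.1],0,5]
    - [[0,0,0.1],0,5]
    - [[0,0,0.1],0,5]
    - [[0,0,0.05],0,5]
    - [[0,0,0.05],0,5]
    - [[0,0,0],0,5]
    - [[0,0,0],0,5]
    - [[0,0,0],0,5]

```text
time: 21.5
position: [0.5048, 0.2217, 0.1465]
ee_rot: [179.7, -1.3, 179.9]
ft_force: [-2.7, -1.1, 6.3]
opening: 0.0134
```

```bash
python3 -c "
from h import *
cap()
"
```

```text
mouth [0.5037 0.2219 0.0959] err x,y mm [-0.1 -0.4] mouth above shoulder mm 0.9 M [-0.19  0.4  -0.02]
pos [0.5048 0.2217 0.1465] rot [179.73  -1.35 179.86] q [ 21.   16.6 118.3   1.   46.2 -69.6] F [-2.7  -1.11  6.31] op 0.0134 t 21.5
shift cm [0.12 0.02 0.  ] norm 0.12 turn -0.14
```

The mouth is down to about 1 mm and stopped, with the reaction close to the full spring force. Now the clockwise turn, kept pressed down.

Request:
play_rows:
  plan:
    - [[0,0,0.2],0,5]
    - [[0,0,0.2],4,5]
    - [[0,0,0.2],6,5]
    - [[0,0,0.2],6,5]
    - [[0,0,0.2],6,5]
    - [[0,0,0.2],6,5]
    - [[0,0,0.2],0,5]
    - [[0,0,0.2],0,5]

```text
time: 22.3
position: [0.5074, 0.2234, 0.145]
ee_rot: [-179.6, -1.3, 150.9]
ft_force: [-17.3, -7.3, 41.9]
opening: 0.0138
```

```bash
python3 -c "
from h import *
cap()
"
```

```text
mouth [0.5062 0.2236 0.0945] err x,y mm [-2.6 -2.1] mouth above shoulder mm -0.5 M [-1.38  3.   -0.07]
pos [0.5074 0.2234 0.145 ] rot [-179.58   -1.27  150.95] q [ 21.   17.  118.    1.   46.2 -40.6] F [-17.27  -7.32  41.89] op 0.0138 t 22.3
shift cm [ 0.11 -0.04  0.  ] norm 0.12 turn -29.05
```

Turned 29°, but 42 N is more pressure than I want, so I ease off and recentre.

Request:
play_rows:
  plan:
    - [[0,0,0],0,5]
    - [[0,0,0],0,5]
    - [[0.05,-0.1,0],0,5]
    - [[0.05,-0.1,0.03],3,5]
    - [[0,0,0.05],5,5]
    - [[0,0,0.05],5,5]
    - [[0,0,0.05],5,5]
    - [[0,0,0.05],5,5]

```text
time: 23.1
position: [0.5066, 0.2225, 0.1451]
ee_rot: [-179.2, -0.9, 127.3]
ft_force: [-8.7, -5.6, 21.3]
opening: 0.0137
```

```bash
python3 -c "
from h import *
cap()
"
```

```text
mouth [0.5056 0.2228 0.0945] err x,y mm [-2.  -1.3] mouth above shoulder mm -0.5 M [-0.79  1.23  0.36]
pos [0.5066 0.2225 0.1451] rot [-179.23   -0.93  127.27] q [ 21.   16.8 118.2   0.9  46.  -16.9] F [-8.68 -5.57 21.28] op 0.0137 t 23.1
shift cm [ 0.08 -0.07  0.  ] norm 0.11 turn -52.73
```

Request:
play_rows:
  plan:
    - [[0,0,0.03],5,5]
    - [[0,0,0.03],5,5]
    - [[0,-0.05,0.03],5,5]
    - [[0,-0.05,0.03],5,5]
    - [[0,0,0.03],5,5]
    - [[0,0,0.03],5,5]
    - [[0,0,0.03],4,5]
    - [[0,0,0.03],0,5]

```text
time: 23.9
position: [0.5064, 0.2229, 0.1455]
ee_rot: [-178.9, -0.4, 91.7]
ft_force: [-4.6, -1.5, 12.1]
opening: 0.0136
```

```bash
python3 -c "
from h import *
cap()
"
```

```text
mouth [0.5054 0.2232 0.0949] err x,y mm [-1.8 -1.7] mouth above shoulder mm -0.1 M [-0.28  0.67  0.06]
pos [0.5064 0.2229 0.1455] rot [-178.87   -0.37   91.72] q [ 21.   16.8 118.2   1.   46.   18.6] F [-4.56 -1.49 12.11] op 0.0136 t 23.9
shift cm [ 0.03 -0.1   0.  ] norm 0.11 turn -88.28
```

Now at 91.7°. I add 2°, then let the spring raise the cap about 5–6 mm with the grip following before opening, because the fingertips are only about 3 mm above its plate.

Request:
play_rows:
  plan:
    - [[0,0,0.03],2,5]
    - [[0,0,0],0,5]
    - [[0,-0.05,-0.1],0,5]
    - [[0,-0.05,-0.1],0,5]
    - [[0,0,-0.1],0,5]
    - [[0,0,-0.1],0,5]
    - [[0,0,-0.1],0,5]
    - [[0,0,0],0,5]

```text
time: 24.7
position: [0.5061, 0.2229, 0.1511]
ee_rot: [-178.9, -0.3, 89.7]
ft_force: [0.1, -0.7, 4.9]
opening: 0.0138
```

```bash
python3 -c "
from h import *
cap()
"
```

```text
mouth [0.5052 0.2232 0.1005] err x,y mm [-1.6 -1.7] mouth above shoulder mm 5.5 M [-0.21 -0.08 -0.02]
pos [0.5061 0.2229 0.1511] rot [-178.93   -0.33   89.68] q [ 21.   16.2 118.2   1.   46.5  20.7] F [ 0.15 -0.69  4.93] op 0.0138 t 24.7
shift cm [ 0.03 -0.09  0.  ] norm 0.1 turn -90.32
```

Request:
play_rows:
  plan:
    - [[0,0,-0.1],0,5]
    - [[0,0,-0.1],0,5]
    - [[0,0,-0.05],0,5]
    - [[0,0,0],0,5]
    - [[0,0,0],0,5]
    - [[0,0,0],0,5]
    - [[0,0,0],0,5]
    - [[0,0,0],0,5]

```text
time: 25.5
position: [0.506, 0.2227, 0.152]
ee_rot: [-178.9, -0.3, 89.7]
ft_force: [2.5, -0.7, -0.7]
opening: 0.014
```

```bash
python3 -c "
from h import *
cap()
"
```

```text
mouth [0.505  0.223  0.1014] err x,y mm [-1.4 -1.5] mouth above shoulder mm 6.4 M [ 0.14 -0.53 -0.  ]
pos [0.506  0.2227 0.152 ] rot [-178.95   -0.34   89.67] q [ 21.   16.1 118.2   1.   46.5  20.7] F [ 2.5  -0.65 -0.67] op 0.014 t 25.5
shift cm [ 0.03 -0.09  0.  ] norm 0.1 turn -90.33
```

The cap stopped rising at about 7 mm and now holds against my pull, so it is locked. I release it.

Request:
play_rows:
  plan:
    - [[0,0,0],0,20]
    - [[0,0,0],0,40]
    - [[0,0,0],0,50]
    - [[0,0,0],0,50]
    - [[0,0,0],0,50]
    - [[0,0,-0.5],0,50]
    - [[0,0,-1],0,50]
    - [[0,0,-1.5],0,50]

```text
time: 26.3
position: [0.5049, 0.2221, 0.1822]
ee_rot: [-178.7, -0.2, 89.7]
ft_force: [-0.7, 0.2, 0.1]
opening: 0.0457
```

Request:
play_rows:
  plan:
    - [[0,0,-2],0,50]
    - [[0,0,-2],0,50]
    - [[0,0,-2],0,50]
    - [[0,3,0],0,50]
    - [[0,4,0],0,50]
    - [[0,4,0],0,50]
    - [[0,4,0],0,50]
    - [[0,0,0],0,50]

```text
time: 27.1
position: [0.6634, 0.2216, 0.2576]
ee_rot: [-179.4, -0.5, 89.7]
ft_force: [-1.3, -1.5, -0.4]
opening: 0.0457
```

```bash
python3 -c "
from h import *
cap()
for n in ('top','side'):
    p,d=manip.read_camera(n);cv2.imwrite(f'pics/{n}7.png',p[:,:,::-1]);np.savez(n+'7.npz',p=p,d=d)
"
```

```text
mouth [0.6629 0.2221 0.207 ] err x,y mm [-159.3   -0.6] mouth above shoulder mm 112.0 M [-0.02 -0.03 -0.02]
pos [0.6634 0.2216 0.2576] rot [-179.39   -0.49   89.73] q [16.3 20.7 98.6  0.7 61.1 16.3] F [-1.31 -1.48 -0.38] op 0.0457 t 27.1
shift cm [ 0.04 -0.05  0.  ] norm 0.07 turn -90.27
```

View pics/top7.png

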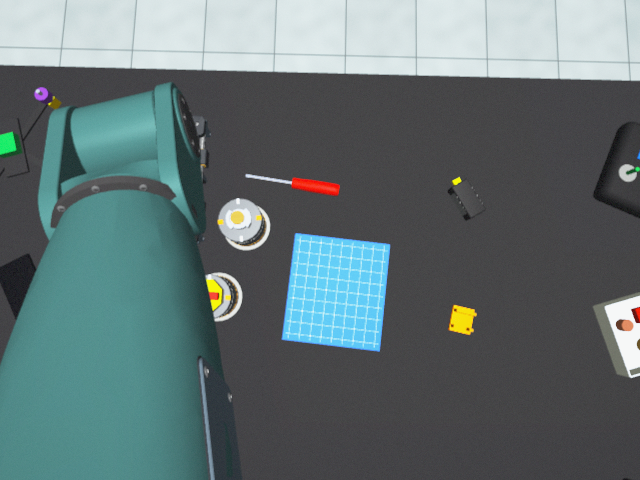

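View pics/side7.png

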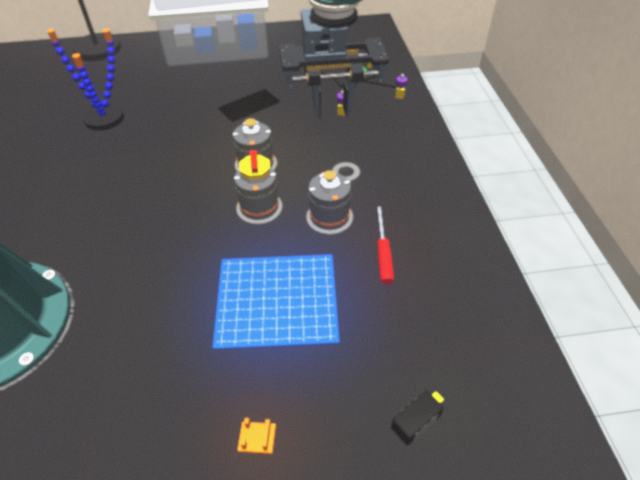

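The cap sits on the target canister, bar along the orange marks, at side (255,165). I swing the arm clear for a full top-view check.

Request:
play_rows:
  plan:
    - [[-3,0,0],0,50]
    - [[-4,0,0],0,50]
    - [[-4,0,0],0,50]
    - [[-4,0,0],0,50]
    - [[-4,0,0],0,50]
    - [[-4,0,0],0,50]
    - [[-4,0,0],0,50]
    - [[0,0,0],0,50]

```text
time: 28.0
position: [0.6503, -0.0539, 0.2611]
ee_rot: [-179.3, -0.5, 90.1]
ft_force: [-0.9, 0.6, 0.6]
opening: 0.0453
```

```bash
python3 -c "
from h import *
for n in('top','side'):
    p,d=manip.read_camera(n);cv2.imwrite(f'pics/{n}8.png',p[:,:,::-1]);hsv=cv2.cvtColor(p,cv2.COLOR_RGB2HSV);C=cloud(n,d)
    reg=(abs(C[...,0]-.504)<.05)&(abs(C[...,1]-.222)<.05)&(C[...,2]>.1)
    red2=((hsv[...,0]<10)|(hsv[...,0]>170))&(hsv[...,1]>120)
    T=C[reg&red2&(C[...,2]>.134)];print(n,'bar',len(T),T.mean(0).round(4),np.median(T[:,2]).round(4),cv2.minAreaRect(T[:,:2].astype(np.float32)))
    yel=(hsv[...,0]>20)&(hsv[...,0]<35)&(hsv[...,1]>120)
    T=C[reg&yel&(abs(C[...,2]-.124)<.006)];A=np.c_[T[:,:2],np.ones(len(T))];k=np.linalg.lstsq(A,T[:,2],rcond=None)[0];print('plate',np.median(T[:,2]).round(4),'tilt',k[:2].round(3))
    c=proj(n,[.504,.222,.12]).astype(int)
    cv2.imwrite(f'pics/{n}8c.png',cv2.resize(p[c[1]-35:c[1]+35,c[0]-40:c[0]+40,::-1],None,fx=6,fy=6,interpolation=2))
print(manip.read_state()['position'],manip.read_state()['time'])
"
```

```text
top bar 199 [0.5054 0.2216 0.1393] 0.1393 ((0.5053778290748596, 0.22085803747177124), (0.052324410527944565, 0.011656866408884525), 89.21017456054688)
plate 0.1233 tilt [-0.008 -0.003]
side bar 97 [0.5063 0.2199 0.1395] 0.1396 ((0.5052843689918518, 0.22064247727394104), (0.053511861711740494, 0.012165236286818981), 87.1341323852539)
plate 0.1237 tilt [-0.004  0.026]
[ 0.65060429 -0.05098069  0.26101403] 28.1
```

View pics/top8c.png

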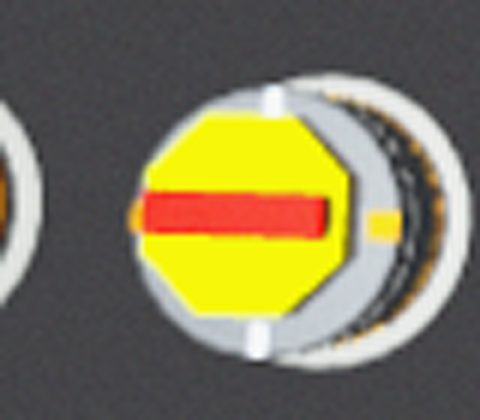

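View pics/side8c.png

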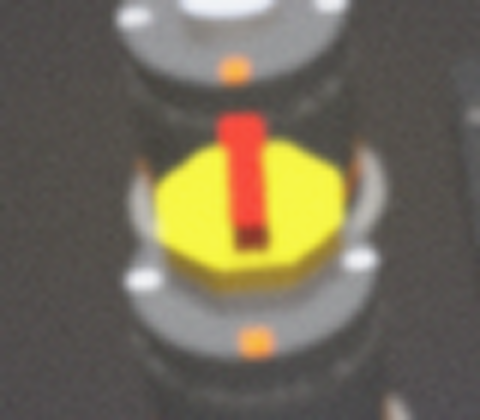

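The close-ups show the bar along the orange marks, within 1° in the top view and 3° in the side view. Bar top z is 0.1395, against 0.140 for a locked cap. The axis is about 2 mm from the measured canister centre, and the plate is level. I hand in.

```bash
python3 -c "
from h import *
print(manip.hand_in())"
```

```text
the job is handed in; nothing more can be done
None
```

The cap is on the nearest canister and looks locked, and the job was handed in at 28.1 s. I lifted the cap from the rack, stood it on edge on the mat, toppled it onto its mouth and let it lie free. Then I took it by the grip bar, set it in at the white marks, pressed it down, turned it a quarter turn clockwise and released it.

Last checks:
- **Height:** the bar top is at 0.1395 m, which puts the cap centre about 25.5 mm above the shoulder (26 mm when locked).
- **Direction:** the bar lies along the orange marks within about 1° in the top view and 3° in the side view.
- **Tilt:** the plate fit gave under 0.01 rad from the top camera. The side camera read 0.026 rad, so the two disagree slightly, but both are below the limit.
- **Centring:** the cap's axis is about 2 mm from where I measured the canister's centre. That is within the 3.5 mm allowed, but it was not corrected.
- **Lock:** before I let go, the cap resisted a light upward pull after rising about 7 mm.
- **Bystanders:** the battery pack and screwdriver look unmoved in the final views. The tape roll does too, but only in the side view, because the arm hid it in the top view I checked.

During the first part of the turn the measured downward force peaked at about 42 N at the fingers, more than I intended. I reduced it for the rest of the turn. The task's 40 N limit is for the arm or gripper body, and that load went through the fingers.

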